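Make up a customer's order at the parcel counter

TASK

Make up the customer's order in the white tray: it is the four cartons that wear a clip-on finder tag, and the untagged look-alikes must stay where they are. First lay the large and the long slim carton flat on the tray floor, side by side and lengthways. Then build a pile on the large one: the medium carton centred and square on it, and the small one centred and square on the medium.

Things in the scene. Friction and masses are not known exactly. Their poses are not given: they have to be found in the camera images.
- large_mid (a point): LARGE TAGGED carton, closed brown cardboard box 140 long x 62 wide x 48 mm high, 0.2 to 0.4 kg; a black spring clip on the top edge of its +x end carries a frosted clear tag, 24 mm wide, that slopes down and out; clip and tag stand out up to 31 mm beyond that end, end at least 4 mm above the level of the underside, and add nothing over 1.2 mm on the top. Point: the middle of the carton box, half-way up; x along its length, y across its width, z up.
- long_mid (a point): LONG SLIM TAGGED carton, brown box 160 long x 40 wide x 40 mm high, with the same clip and tag at its +x end; no other carton has this shape. Point: the middle of the carton box, half-way up; x along its length, y across its width, z up.
- medium_mid (a point): MEDIUM TAGGED carton, brown box 100 long x 55 wide x 38 mm high, with the same clip and tag at its +x end. Point: the middle of the carton box, half-way up; x along its length, y across its width, z up.
- small_mid (a point): SMALL TAGGED carton, brown box 66 long x 44 wide x 36 mm high, with the same clip and tag at its +x end. Point: the middle of the carton box, half-way up; x along its length, y across its width, z up.
- plain_large_mid (a point): look-alike of the large carton, same size, WITHOUT clip and tag; it lies on the steel platter (40 mm high) of the grey counter scale. To be left alone. Point: the middle of the carton box, half-way up; x along its length, y across its width, z up.
- plain_medium_mid (a point): look-alike of the medium carton, same size, WITHOUT clip and tag, lying on the counter. To be left alone. Point: the middle of the carton box, half-way up; x along its length, y across its width, z up.
- plain_small_mid (a point): look-alike of the small carton, same size, WITHOUT clip and tag, lying on the counter. To be left alone. Point: the middle of the carton box, half-way up; x along its length, y across its width, z up.
- tray: shallow white open tray, fixed to the counter, at the left or right end of the scattered cartons (the scale is at the other). Outside 290 long x 220 wide x 36 mm high, walls 4 mm, rolled rim 4 mm further out, inner floor 4 mm above the counter, so 282 x 212 mm inside. Origin: centre of the underside; x along its length, y across, z up.
There are look-alikes about, which are no part of the job. Leave any purple look-alike of the part that bears large_mid alone.

How it is judged (in metres and radians):
On the way, in this order (a step that is already met when the one before it is completed fails the run):
1. the large and the long carton lie on the tray floor, let go (z of large_mid in the frame of tray between 0.022 and 0.034 m and x of large_mid in the frame of tray between -0.145 and 0.145 m and y of large_mid in the frame of tray between -0.11 and 0.11 m and angle between each of large_mid, long_mid's own z axis and vertical below 0.1 rad and angle between the x axis of each of large_mid, long_mid and the x axis of tray, either way round below 0.3 rad and linear speed of each of large, long below 0.02 m/s and contact force between each of large, long and the fingers below 0.1 N and z of long_mid in the frame of tray between 0.018 and 0.03 m and x of long_mid in the frame of tray between -0.145 and 0.145 m and y of long_mid in the frame of tray between -0.11 and 0.11 m), for 0.2 s.
2. the medium carton lies on the large one, let go (all of step 1 and horizontal distance between medium_mid and large_mid below 0.015 m and z of medium_mid in the frame of large_mid between 0.037 and 0.049 m and angle between medium_mid's own z axis and vertical below 0.1 rad and angle between the x axis of medium_mid and the x axis of large_mid, either way round below 0.26 rad and linear speed of medium below 0.02 m/s and contact force between medium and the fingers below 0.1 N), for 0.2 s.
3. the small carton lies on the medium one, let go (horizontal distance between small_mid and medium_mid below 0.015 m and z of small_mid in the frame of medium_mid between 0.031 and 0.043 m and angle between each of small_mid, medium_mid's own z axis and vertical below 0.1 rad and angle between the x axis of small_mid and the x axis of medium_mid, either way round below 0.26 rad and linear speed of each of small, medium below 0.02 m/s and contact force between each of small, medium and the fingers below 0.1 N and horizontal distance between medium_mid and large_mid below 0.015 m and z of medium_mid in the frame of large_mid between 0.037 and 0.049 m and angle between the x axis of medium_mid and the x axis of large_mid, either way round below 0.26 rad), for 0.2 s.
At the end, for the whole second after the job is handed in: Large and long cartons flat on the tray floor (6 mm, 0.1 rad), lengthways within 0.3 rad; medium flat on large and small on medium, each centred within 15 mm and square within 0.26 rad; all released and at rest; untagged cartons within 20 mm of their starts (all of step 1 and all of step 3 and distance of each of plain_large_mid, plain_medium_mid, plain_small_mid from where it was at the start of the episode below 0.02 m); the robot touches nothing.
It fails at once if an untagged carton is moved from its place by more than 20 mm (distance of any of plain_large_mid, plain_medium_mid, plain_small_mid from where it was at the start of the episode above 0.02 m).
It also fails if it takes over 120 s, if anything falls off the work surface, if the arm or the gripper's body presses on something with over 40 N, if the wrist force passes 120 N, or if a joint passes its speed limit or range.

ROBOT

A 6-joint arm with a two-finger parallel gripper is mounted at the origin on the work surface. World frame = base frame: x ahead of the robot, y to its left, z up, the work surface at z = 0. Lengths are in mm, angles in rad, forces in N, time in s.
With the tool pointing down it reaches from about 425 to 925 mm from the base axis. Payload 12.5 kg.
Tool frame: the origin (TCP) lies at the very end of the fingers, on their centre line; the grasp point (between the pads) lies env.grip_depth behind it (env.grip_depth is the distance from the TCP to the grasp point, in mm); z points along the fingers, y is the direction in which the jaws open and shut (so a half turn about z gives the same grasp; the last joint's range is limited). The gripper opens to 85 mm and grips with 20 to 120 N. Pads are 22 mm wide; open, the fingers measure 114 mm over their backs; the gripper's body (76 mm by 85 mm) begins 54 mm behind the grasp point. The pads swing forward as they close: fully open they stand 13 mm farther back than shut.
Start: joints at [1.081, 0.491, 1.559, -0, 1.092, -0.106], TCP at [234.014, 579.554, 231.327] pointing down, gripper open.
Joint ranges: [-3.1, 3.1], [-0.84, 2.19], [0.05, 2.79], [-1.13, 4.28], [0.06, 2.93], [-2.69, 2.69]. Speed limits (rad/s): [2.22, 2.22, 2.79, 3.14, 3.14, 3.14].

INTERFACE

Orientations are given as a rotation vector (axis times angle).
In Python, from rig import env, imaging gives the robot as it stands.
- The arm moves only by the tool send_rows, never from a script. Its argument "deltas" is a list of rows, each a list of 6 numbers: the shift along the tool's x, y, z normalised to -1 to 1, where 1 is 0.4 m, then the turn, a rotation vector about the tool's x, y, z normalised to -1 to 1, where 1 is pi rad. A call has 1 to 12 rows; each row is the pose to reach, as a shift and turn from the pose measured when the call began, along the tool's axes at that moment, turning the shorter way round; what a row does not reach only later rows make up. A row lasts 1/12 s, in which the tool goes at most 41.7 mm and 7.16 degrees, less where a joint would pass 70% of its speed; a pose out of reach is approached as far as the arm can. A call with a number of a shift or a turn outside -1 to 1 is refused whole. A call with a gripper value outside its range is refused whole. "fingers" is the opening, from -1 (shut) to 1 (fully open), so that 0 is half open, set as the call begins (left out, the last holds). The fingers move at their own pace and stop on an object; the grip force is fixed at half the most. Time passes only in rows, so rows that repeat a pose let the fingers close. It gives the time, the measured TCP pose, the force and the opening at its end, in the units of the state.
- env.read_state(): the state, without advancing time (a new reading comes with each control period).
- imaging.snapshot(name): name is "scene" or "top" or "wrist"; returns (picture, depth): 420x560x3 uint8, blue, green, red; 420x560 float32, mm along the optical axis (not along the pixel's ray), 0 where there is no reading.
- imaging.get_calibration(name): a dict with "K" (3x3 intrinsics, pixels), "view" (4x4, takes a point from world to camera coordinates). Camera axes: x right, y down, z forward; pixel columns grow to the right and rows downward; lengths in mm; the calibration is good to about 2 mm. A picture is of the moment at which its call begins: read the wrist's pose just before it. get_calibration takes no time and is no camera call; for the wrist camera it gives the pose at the moment of the call.
- env.finish_job(): hands the job in, once; it reports no verdict.
The state is a dict: "time_s": time; "qpos": joint angles; "qd": joint speeds; "joint_efforts": joint torques, N m; "position": TCP position; "tool_rot": TCP orientation; "contact_force": force on the tool from outside, world axes, zero at the start; "torque": the same for the moment, N m; "width": finger opening in mm.
Only numpy, scipy, OpenCV 4.12 (cv2) and the standard library are available. Lean on these libraries where they do the work, as an engineer would, in place of code of your own. Each camera call takes 0.05 s, during which the arm holds its last target.

## Working session

There is one attempt and no reset: what is moved stays moved. The work goes in short steps, Python scripts to look and compute and a tool call to move; the robot and the scene stay as the last step left them, time stands still between calls to the robot, and variables do not carry over. Pictures are saved under pics/ and viewed, and the job is handed in when it is done.

Besides the shell and the picture viewer there is one more tool, called after "Call:" by a JSON object that holds its "fn" and its "kwargs". send_rows: Moves the arm, as the interface text tells. Its arguments: {"type":"object","properties":{"deltas":{"type":"array","items":{"type":"array","items":{"type":"number","minimum":-1,"maximum":1}}},"fingers":{"type":"number"}},"required":["deltas"]}

```bash
ls; mkdir -p pics
python3 - <<'E'
from rig import env, imaging
import cv2, numpy as np
print(env.read_state()); print(env.grip_depth)
for n in ["scene","top","wrist"]:
    c=imaging.get_calibration(n); print(n,c["K"].round(1).tolist(),c["view"].round(3).tolist())
    p,d=imaging.snapshot(n); cv2.imwrite(f"pics/{n}0.png",p); np.save(f"pics/{n}0.npy",d)
E
```

```text
pics
{'time_s': 0.0, 'qpos': array([ 1.08142683e+00,  4.91585596e-01,  1.55945093e+00, -1.83806721e-05,
        1.09167226e+00, -1.05585980e-01]), 'qd': array([ 2.77081725e-03, -2.47615335e-04,  1.32553711e-03, -1.06896926e-03,
        1.65692851e-03, -5.63245662e-06]), 'joint_efforts': array([ 1.06032450e-03, -6.18461037e+01, -2.61598331e+01, -3.55645454e-05,
        3.99842669e-03, -1.01394238e-05]), 'position': array([233.89091455, 579.35017369, 230.71104597]), 'tool_rot': array([-5.99080258e-01, -3.08362561e+00,  1.68355318e-03]), 'contact_force': array([ 0.03517971,  0.43733611, -0.14753535]), 'torque': array([-0.06441454, -0.03863741,  0.02277069]), 'width': 85.12163079271261}
18.700000000000003
scene [[382.8, 0.0, 276.2], [0.0, 382.8, 205.9], [0.0, 0.0, 1.0]] [[0.418, 0.908, -0.011, -188.185], [0.664, -0.314, -0.679, -276.328], [-0.62, 0.276, -0.734, 1218.379], [0.0, 0.0, 0.0, 1.0]]
top [[512.8, 0.0, 282.7], [0.0, 512.8, 217.5], [0.0, 0.0, 1.0]] [[0.03, -0.999, 0.015, -28.233], [-0.99, -0.032, -0.137, 498.865], [0.137, -0.011, -0.99, 1437.933], [0.0, 0.0, 0.0, 1.0]]
wrist [[362.7, 0.0, 284.3], [0.0, 362.7, 201.3], [0.0, 0.0, 1.0]] [[0.373, 0.928, -0.002, -623.811], [0.887, -0.356, 0.295, -39.754], [0.273, -0.112, -0.956, 381.058], [0.0, 0.0, 0.0, 1.0]]
```

View pics/scene0.png

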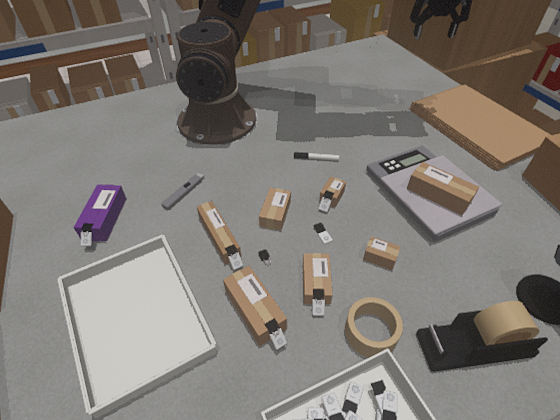

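View pics/top0.png

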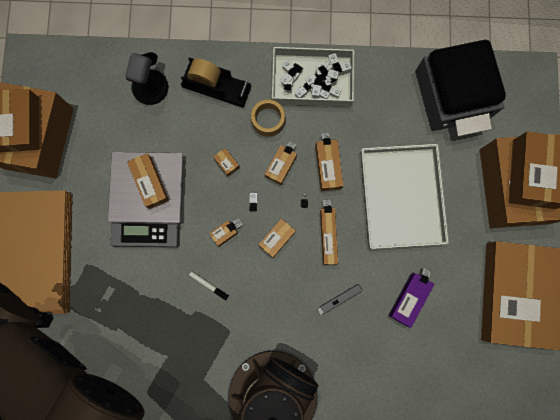

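View pics/wrist0.png

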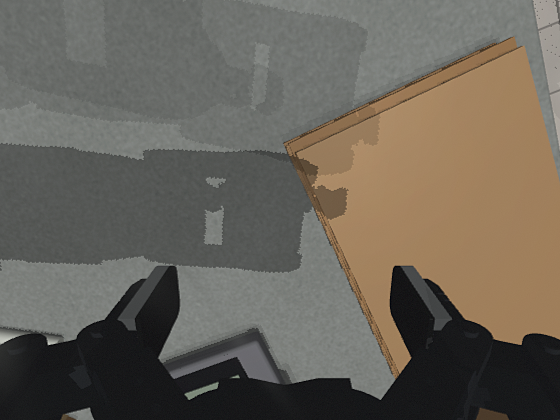

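```bash
cat > h.py <<'E'
from rig import env, imaging
import cv2, numpy as np
from scipy.spatial.transform import Rotation as R
def world(d,c):
    K=c["K"];V=c["view"];h,w=d.shape
    u,v=np.meshgrid(np.arange(w),np.arange(h))
    P=np.stack([(u-K[0,2])/K[0,0]*d,(v-K[1,2])/K[1,1]*d,d],-1)
    return (P-V[:3,3])@V[:3,:3]
def pix2plane(u,v,z,c):
    K=c["K"];V=c["view"];r=np.array([(u-K[0,2])/K[0,0],(v-K[1,2])/K[1,1],1.])
    o=-V[:3,:3].T@V[:3,3];r=V[:3,:3].T@r
    return o+r*(z-o[2])/r[2]
def proj(p,c):
    q=c["view"][:3,:3]@np.asarray(p,float)+c["view"][:3,3];q=c["K"]@q;return q[:2]/q[2]
E
python3 - <<'E'
from h import *
c=imaging.get_calibration("top");d=np.load("pics/top0.npy");p=cv2.imread("pics/top0.png")
W=world(d,c)
for b,g,uv in [("table",0,(250,270)),("table2",0,(400,270)),("trayfloor",0,(400,200)),("large",0,(330,175)),("long",0,(331,240)),("med",0,(281,168)),("small",0,(222,234)),("plainL",0,(148,180)),("plainM",0,(277,238)),("plainS",0,(226,162))]:
    print(b,W[uv[1],uv[0]].round(1))
crop=p[30:330,190:470];cv2.imwrite("pics/crop1.png",cv2.resize(crop,None,fx=2.0,fy=2.0,interpolation=cv2.INTER_CUBIC))
crop=p[110:310,190:360];cv2.imwrite("pics/crop2.png",cv2.resize(crop,None,fx=3.0,fy=3.0,interpolation=cv2.INTER_CUBIC))
E
```

```text
table [348.1  77.1  -2.6]
table2 [ 3.614e+02 -3.588e+02 -1.000e-01]
trayfloor [ 566.1 -356.4   10.5]
large [ 625.4 -144.9   49.5]
long [ 438.5 -151.9   41.4]
med [645.4  -3.4  32.2]
small [446.2 158.6  38.1]
plainL [584.2 364.2  94.2]
plainM [439.7   1.8  38.1]
plainS [657.8 157.4  32.4]
```

View pics/crop2.png

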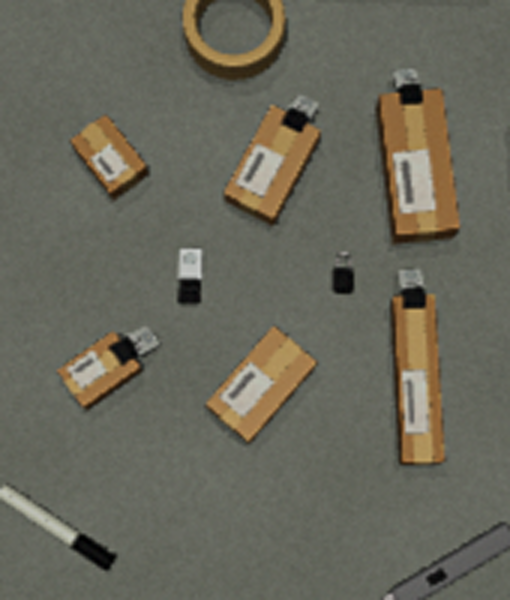

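View pics/crop1.png

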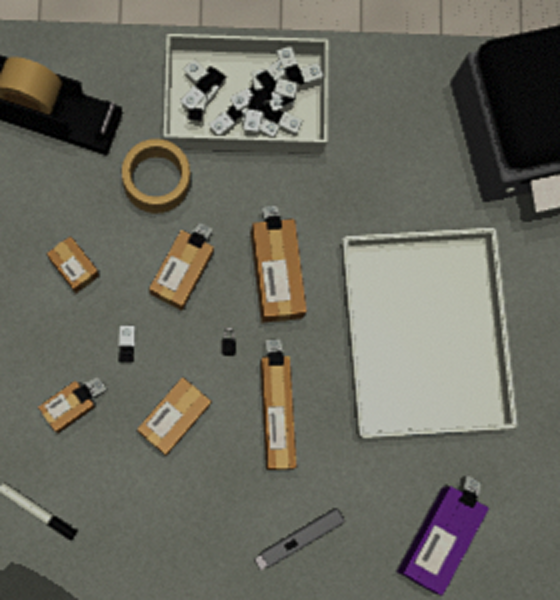

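```bash
cat >> h.py <<'E'
from scipy.optimize import minimize
def boxpix(x,y,yaw,L,Wd,H,z0,c):
    cs,s=np.cos(yaw),np.sin(yaw);pts=[]
    for z in (z0,z0+H):
        for a,b in((1,1),(1,-1),(-1,-1),(-1,1)):
            pts.append(proj([x+cs*a*L/2-s*b*Wd/2,y+s*a*L/2+cs*b*Wd/2,z],c))
    return np.array(pts,np.float32)
def fit(mask,L,Wd,H,z0,c,x0,y0,yaw0,S=4):
    # mask binary uint8; upsampled soft comparison
    pp=proj([x0,y0,z0+H/2],c);u0,v0=int(pp[0])-45,int(pp[1])-45
    u0=max(u0,0);v0=max(v0,0)
    sub=cv2.resize(mask[v0:v0+90,u0:u0+90].astype(np.float32),None,fx=S,fy=S,interpolation=cv2.INTER_LINEAR)
    sub=cv2.GaussianBlur(sub,(0,0),2)
    def cost(q):
        P=boxpix(q[0],q[1],q[2]/100,L,Wd,H,z0,c)
        P=(P-[u0,v0]+.5)*S-.5
        im=np.zeros_like(sub);h=cv2.convexHull(np.round(P*16).astype(np.int32)) 
        cv2.fillConvexPoly(im,h,1.,cv2.LINE_AA,4)
        im=cv2.GaussianBlur(im,(0,0),2)
        return ((im-sub)**2).sum()/S/S
    best=None
    for dy in (-.15,0,.15):
        q0=np.array([x0,y0,(yaw0+dy)*100])
        r=minimize(cost,q0,method="Nelder-Mead",options=dict(initial_simplex=np.vstack([q0]+[q0+8*e for e in np.eye(3)]),xatol=.05,fatol=.01,maxiter=400))
        if best is None or r.fun<best.fun:best=r
    return best.x[0],best.x[1],best.x[2]/100,best.fun
E
cat > meas.py <<'E'
from h import *
c=imaging.get_calibration("top");p=cv2.imread("pics/top0.png")
print("cam",-c["view"][:3,:3].T@c["view"][:3,3])
hsv=cv2.cvtColor(p,cv2.COLOR_BGR2HSV)
m=((hsv[...,1]>70)&(hsv[...,0]<30)&(hsv[...,2]>50)).astype(np.uint8)
m=cv2.morphologyEx(m,cv2.MORPH_CLOSE,np.ones((3,3)))
# fill holes (labels)
cn,hi=cv2.findContours(m,cv2.RETR_EXTERNAL,cv2.CHAIN_APPROX_NONE)
mm=np.zeros_like(m)
vis=p.copy()
B={"large":(140,62,48,(329,165),(326,140)),"long":(160,40,40,(330,236),(327,208)),"medium":(100,55,38,(281,163),(290,147)),"small":(66,44,36,(224,233),(234,225)),"plainM":(100,55,38,(277,238),(290,225)),"plainS":(66,44,36,(226,162),(220,150))}
for n,(L,W,H,uv,uf) in B.items():
    best=[k for k in cn if cv2.pointPolygonTest(k,(float(uv[0]),float(uv[1])),False)>=0]
    one=np.zeros_like(m);cv2.drawContours(one,best,-1,1,-1)
    # convex hull fill
    k=cv2.convexHull(best[0]) 
    one[:]=0;cv2.fillConvexPoly(one,k,1)
    a=pix2plane(*uv,H,c);b=pix2plane(*uf,H,c)
    r=fit(one,L,W,H,0,c,a[0],a[1],np.arctan2(b[1]-a[1],b[0]-a[0]))
    print(n,np.round(r,3),"deg",round(np.degrees(r[2]),1),"cx",cv2.countNonZero(one))
    P=boxpix(*r[:3],L,W,H,0,c)
    vis=vis
    B[n]=P
crop=cv2.resize(p[110:310,190:360],None,fx=3,fy=3,interpolation=cv2.INTER_CUBIC)
for P in B.values():
    for Q in (P[:4],P[4:]): cv2.polylines(crop,[np.int32((Q-[190,110]+.5)*3)],True,(0,255,0),1)
cv2.imwrite("pics/fit1.png",crop)
E
python3 meas.py
```

```text
cam [ 297.28321292    2.9993328  1492.95930372]
large [ 6.60586e+02 -1.42948e+02  1.42000e-01  1.17430e+01] deg 8.1 cx 1218
long [ 4.51739e+02 -1.47026e+02  7.60000e-02  9.67900e+00] deg 4.4 cx 909
medium [ 6.59032e+02 -1.12200e+00 -4.52000e-01  3.72400e+00] deg -25.9 cx 741
small [451.534 159.032  -0.926   4.704] deg -53.1 cx 414
plainM [441.888   2.914  -0.68    7.094] deg -39.0 cx 751
plainS [662.329 158.824   0.714   5.507] deg 40.9 cx 415
```

Run:
```python
from h import *
p=cv2.imread("pics/top0.png")
cv2.imwrite("pics/tray.png",cv2.resize(p[130:260,350:460],None,fx=4.5,fy=4.5,interpolation=cv2.INTER_CUBIC))
```

```text
(no output)
```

View pics/fit1.png

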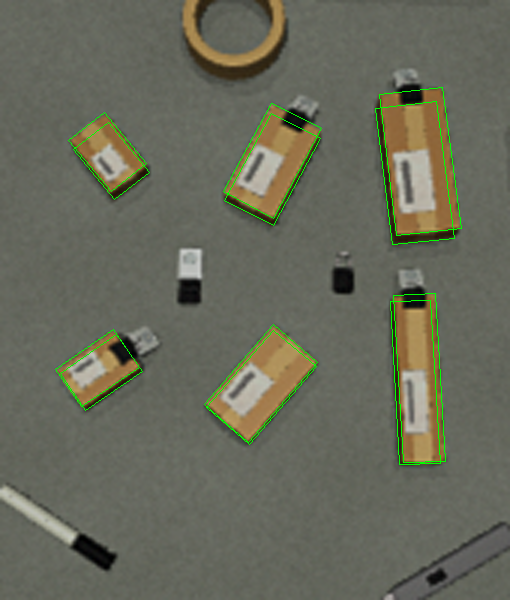

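View pics/tray.png

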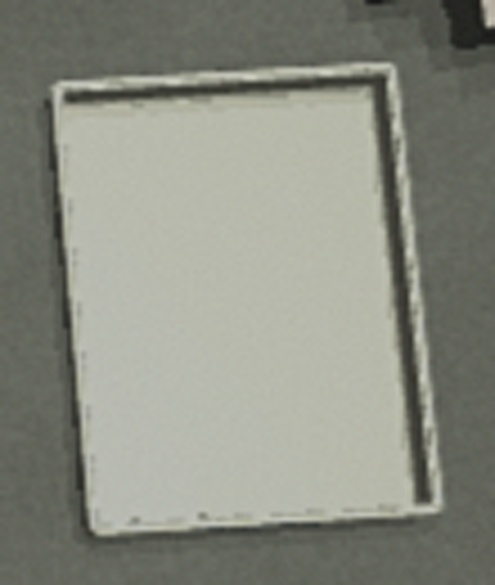

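Run:
```python
from h import *
c=imaging.get_calibration("top")
px=np.array([(52,85),(394,64),(440,512),(92,535)])/4.5+[350,130]-.5
Wc=np.array([pix2plane(u,v,36,c)[:2] for u,v in px])
print(Wc.round(1)); 
for i in range(4): print(np.linalg.norm(Wc[i]-Wc[(i+1)%4]).round(1), np.degrees(np.arctan2(*(Wc[(i+1)%4]-Wc[i])[::-1])).round(1))
print(Wc.mean(0))
d=np.load("pics/top0.npy");Wd=world(d,c)
print(np.median(Wd[180:220,380:420].reshape(-1,3),0))
ctr=Wc.mean(0);yaw=np.radians(3.0)
```

```text
[[ 711.2 -236. ]
 [ 733.  -459.7]
 [ 440.2 -485.8]
 [ 418.6 -264.1]]
224.8 -84.4
294.0 -174.9
222.8 95.6
293.9 5.5
[ 575.73522084 -361.41432252]
[ 568.2035924  -355.90566157    4.530622  ]
```

```bash
cat > go.py <<'E'
import sys; from h import *
# args: x,y,z,jawdeg ...
s=env.read_state();R0=R.from_rotvec(s["tool_rot"]);p=s["position"]
print("t",round(s["time_s"],2),"p",p.round(1),"q",s["qpos"].round(2),"w",round(s["width"],1),"F",s["contact_force"].round(1),"jaw",np.degrees(np.arctan2(*R0.as_matrix()[:2,1][::-1])).round(1))
for a in sys.argv[1:]:
    x,y,z,f=map(float,a.split(","));f=np.radians(f)
    yy=np.array([np.cos(f),np.sin(f),0]);zz=np.array([0,0,-1.]);xx=np.cross(yy,zz)
    Rt=R.from_matrix(np.stack([xx,yy,zz],1))
    d=R0.inv().apply(np.array([x,y,z])-p)/400; r=(R0.inv()*Rt).as_rotvec()/np.pi
    print(a,[round(float(v),4) for v in np.r_[d,r]])
E
python3 go.py 450,220,180,83 660.6,-142.9,130,98.1
```

```text
t 0.15 p [233.9 579.4 230.9] q [ 1.08  0.49  1.56 -0.    1.09 -0.11] w 85.4 F [-0.2  0.8 -0.2] jaw 68.0
450,220,180,83 [-0.8373, -0.6308, 0.1277, -0.0002, -0.0001, -0.0833]
660.6,-142.9,130,98.1 [-1.6652, -1.2748, 0.2531, -0.0002, -0.0001, -0.1672]
```

Call:
{"fn": "send_rows", "kwargs": {"deltas": [[-0.837,-0.631,0.128,0,0,-0.083],[-0.837,-0.631,0.128,0,0,-0.083],[-0.837,-0.631,0.128,0,0,-0.083],[-0.837,-0.631,0.128,0,0,-0.083],[-0.837,-0.631,0.128,0,0,-0.083],[-0.837,-0.631,0.128,0,0,-0.083],[-0.837,-0.631,0.128,0,0,-0.083],[-0.837,-0.631,0.128,0,0,-0.083],[-0.837,-0.631,0.128,0,0,-0.083],[-0.837,-0.631,0.128,0,0,-0.083],[-0.837,-0.631,0.128,0,0,-0.083]], "fingers": 1}}

```text
time_s: 1.07
position: [452.0, 215.7, 179.1]
tool_rot: [-0.199, -3.135, 0.003]
contact_force: [-0.5, -0.0, 0.5]
width: 85.5
```

```bash
python3 go.py 660.6,-142.9,130,98.1 660.6,-142.9,6,98.1
```

```text
t 1.07 p [452.  215.7 179.1] q [ 0.31  0.38  1.92 -0.    0.84 -1.13] w 85.5 F [-0.5 -0.   0.5] jaw 82.7
660.6,-142.9,130,98.1 [-0.6305, -0.8234, 0.1238, -0.0005, -0.0002, -0.0853]
660.6,-142.9,6,98.1 [-0.6307, -0.8229, 0.4338, -0.0005, -0.0002, -0.0853]
```

Call:
{"fn": "send_rows", "kwargs": {"deltas": [[-0.6305,-0.823,0.124,0,0,-0.085],[-0.6305,-0.823,0.124,0,0,-0.085],[-0.6305,-0.823,0.124,0,0,-0.085],[-0.6305,-0.823,0.124,0,0,-0.085],[-0.6305,-0.823,0.124,0,0,-0.085],[-0.6305,-0.823,0.124,0,0,-0.085],[-0.6305,-0.823,0.124,0,0,-0.085],[-0.6305,-0.823,0.124,0,0,-0.085],[-0.6305,-0.823,0.124,0,0,-0.085],[-0.6305,-0.823,0.124,0,0,-0.085],[-0.6305,-0.823,0.124,0,0,-0.085],[-0.6305,-0.823,0.124,0,0,-0.085]]}}

```text
time_s: 2.07
position: [661.4, -145.5, 128.6]
tool_rot: [0.215, -3.133, 0.002]
contact_force: [-0.3, 1.1, -1.0]
width: 85.4
```

```bash
python3 go.py 660.6,-142.9,60,98.1 660.6,-142.9,7,98.1;python3 - <<'E'
from h import *
p,d=imaging.snapshot("wrist");cv2.imwrite("pics/w1.png",p)
E
```

```text
t 2.07 p [ 661.4 -145.5  128.6] q [-0.31  0.67  1.52 -0.    0.95 -2.02] w 85.4 F [-0.3  1.1 -1. ] jaw 97.9
660.6,-142.9,60,98.1 [0.0008, 0.007, 0.1715, -0.0004, -0.0005, -0.0013]
660.6,-142.9,7,98.1 [0.0006, 0.0072, 0.304, -0.0004, -0.0005, -0.0013]
```

View pics/w1.png

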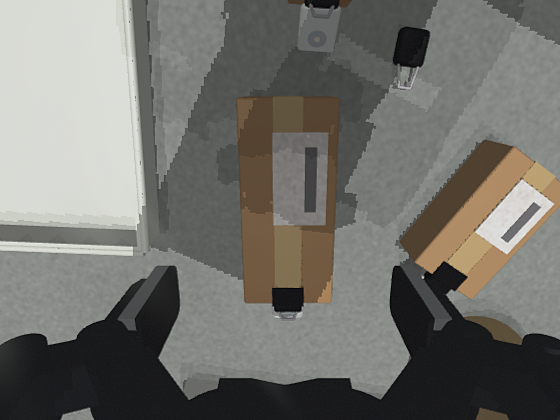

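Call:
{"fn": "send_rows", "kwargs": {"deltas": [[0.0008,0.007,0.1,0,0,-0.0013],[0.0008,0.007,0.17,0,0,-0.0013],[0.0008,0.007,0.24,0,0,-0.0013],[0.0008,0.007,0.29,0,0,-0.0013],[0.0008,0.007,0.304,0,0,-0.0013],[0.0008,0.007,0.304,0,0,-0.0013],[0.0008,0.007,0.304,0,0,-0.0013]]}}

```text
time_s: 2.7
position: [659.8, -140.0, 8.4]
tool_rot: [0.225, -3.132, 0.002]
contact_force: [-0.4, -0.7, -0.3]
width: 84.9
```

Call:
{"fn": "send_rows", "kwargs": {"deltas": [[0,0,0,0,0,0],[0,0,0,0,0,0],[0,0,0,0,0,0],[0,0,0,0,0,0],[0,0,0,0,0,0],[0,0,0,0,0,0],[0,0,0,0,0,0],[0,0,0,0,0,0]], "fingers": -1}}

```text
time_s: 3.37
position: [660.7, -140.1, 10.6]
tool_rot: [-0.225, 3.132, -0.003]
contact_force: [0.3, 2.1, 7.0]
width: 61.1
```

```bash
python3 go.py 660.6,-142.9,100,98.1 ; python3 go.py 580.3,-410.2,100,95.4
```

```text
t 3.37 p [ 660.7 -140.1   10.6] q [-0.31  0.82  1.59 -0.    0.74 -2.02] w 61.1 F [0.3 2.1 7. ] jaw 98.2
660.6,-142.9,100,98.1 [0.0011, -0.0074, -0.2235, -0.0007, 0.0005, 0.0007]
t 3.37 p [ 660.7 -140.1   10.6] q [-0.31  0.82  1.59 -0.    0.74 -2.02] w 61.1 F [0.3 2.1 7. ] jaw 98.2
580.3,-410.2,100,95.4 [0.2953, -0.6401, -0.2226, -0.0007, 0.0005, 0.0157]
```

Call:
{"fn": "send_rows", "kwargs": {"deltas": [[0,0,-0.06,0,0,0],[0,0,-0.15,0,0,0],[0,0,-0.22,0,0,0],[0.05,-0.1,-0.223,0,0,0.003],[0.1,-0.2,-0.223,0,0,0.006],[0.15,-0.3,-0.223,0,0,0.01],[0.2,-0.4,-0.223,0,0,0.013],[0.25,-0.5,-0.223,0,0,0.016],[0.28,-0.58,-0.223,0,0,0.016],[0.295,-0.64,-0.223,0,0,0.016],[0.295,-0.64,-0.223,0,0,0.016],[0.295,-0.64,-0.223,0,0,0.016]]}}

```text
time_s: 4.37
position: [579.5, -412.0, 100.6]
tool_rot: [-0.142, 3.136, -0.004]
contact_force: [0.6, 1.0, -2.2]
width: 61.0
```

Call:
{"fn": "send_rows", "kwargs": {"deltas": [[0,0,0,0,0,0],[0,0,0,0,0,0],[0,0,0,0,0,0]]}}

```text
time_s: 4.62
position: [579.9, -410.9, 100.9]
tool_rot: [-0.144, 3.136, -0.004]
contact_force: [0.5, 0.7, -1.6]
width: 61.1
```

```bash
python3 go.py 580.3,-410.2,30,95.4 580.3,-410.2,15.5,95.4
python3 - <<'E'
from h import *
p,d=imaging.snapshot("top");cv2.imwrite("pics/t2.png",cv2.resize(p[120:270,340:470],None,fx=4,fy=4))
p,d=imaging.snapshot("wrist");cv2.imwrite("pics/w2.png",p)
E
```

```text
t 4.62 p [ 579.9 -410.9  100.9] q [-0.71  0.74  1.45 -0.    0.95 -2.37] w 61.1 F [ 0.5  0.7 -1.6] jaw 95.2
580.3,-410.2,30,95.4 [-0.0007, 0.002, 0.1773, -0.0008, 0.0007, -0.0009]
580.3,-410.2,15.5,95.4 [-0.0007, 0.0021, 0.2136, -0.0008, 0.0007, -0.0009]
```

View pics/w2.png

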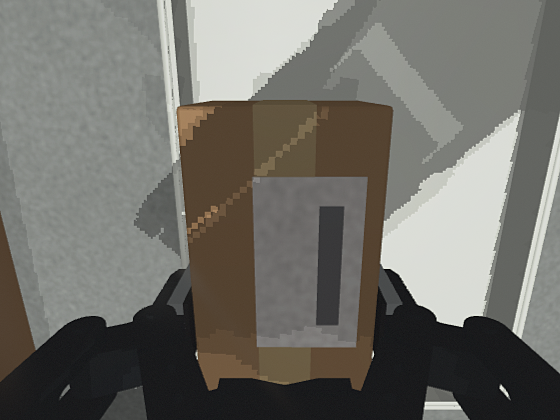

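View pics/t2.png

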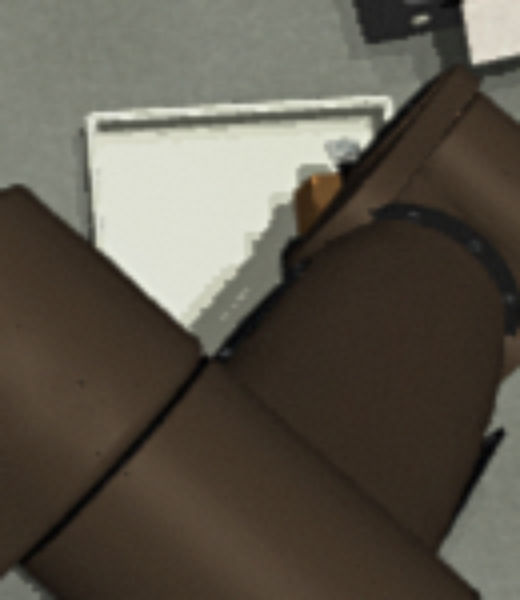

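Call:
{"fn": "send_rows", "kwargs": {"deltas": [[-0.0007,0.002,0.07,0,0,0],[-0.0007,0.002,0.13,0,0,0],[-0.0007,0.002,0.17,0,0,0],[-0.0007,0.002,0.19,0,0,0],[-0.0007,0.002,0.205,0,0,0],[-0.0007,0.002,0.2135,0,0,0],[-0.0007,0.002,0.2135,0,0,0],[-0.0007,0.002,0.2135,0,0,0]]}}

```text
time_s: 5.38
position: [580.7, -410.6, 16.3]
tool_rot: [-0.144, 3.135, -0.005]
contact_force: [-0.6, -0.5, -2.7]
width: 61.2
```

```bash
python3 go.py 580.3,-410.2,14.5,95.4 580.3,-410.2,110,95.4 451.7,-147,140,94.4
```

```text
t 5.38 p [ 580.7 -410.6   16.3] q [-0.71  0.85  1.49 -0.    0.81 -2.37] w 61.2 F [-0.6 -0.5 -2.7] jaw 95.3
580.3,-410.2,14.5,95.4 [0.001, 0.0011, 0.0045, -0.0011, 0.0009, -0.0008]
580.3,-410.2,110,95.4 [0.0003, 0.0003, -0.2343, -0.0011, 0.0009, -0.0008]
451.7,-147,140,94.4 [0.26, 0.6847, -0.3123, -0.001, 0.0009, 0.0047]
```

Not quite on the floor yet (about 1.5 mm above). I'll lower slightly, then open partially and go up.

Call:
{"fn": "send_rows", "kwargs": {"deltas": [[0,0,0.004,0,0,0],[0,0,0.005,0,0,0],[0,0,0.005,0,0,0]]}}

```text
time_s: 5.63
position: [580.9, -410.7, 14.8]
tool_rot: [-0.144, 3.135, -0.006]
contact_force: [0.2, -0.5, -1.2]
width: 61.1
```

Call:
{"fn": "send_rows", "kwargs": {"deltas": [[0,0,0,0,0,0],[0,0,0,0,0,0],[0,0,0,0,0,0],[0,0,0,0,0,0],[0,0,0,0,0,0],[0,0,-0.03,0,0,0],[0,0,-0.1,0,0,0],[0,0,-0.2,0,0,0],[0,0,-0.28,0,0,0],[0,0,-0.3,0,0,0],[0,0,-0.3,0,0,0]], "fingers": 0.64}}

```text
time_s: 6.55
position: [581.4, -411.1, 139.1]
tool_rot: [-0.144, 3.13, -0.012]
contact_force: [0.6, -0.6, 0.2]
width: 70.1
```

```bash
python3 go.py 451.7,-147,140,94.4
```

```text
t 6.55 p [ 581.4 -411.1  139.1] q [-0.71  0.7   1.42 -0.    1.01 -2.37] w 70.1 F [ 0.6 -0.6  0.2] jaw 95.2
451.7,-147,140,94.4 [0.2623, 0.6871, -0.01, -0.0026, 0.0025, 0.0047]
```

Call:
{"fn": "send_rows", "kwargs": {"deltas": [[0.262,0.687,-0.01,-0.0026,0.0025,0.005],[0.262,0.687,-0.01,-0.0026,0.0025,0.005],[0.262,0.687,-0.01,-0.0026,0.0025,0.005],[0.262,0.687,-0.01,-0.0026,0.0025,0.005],[0.262,0.687,-0.01,-0.0026,0.0025,0.005],[0.262,0.687,-0.01,-0.0026,0.0025,0.005],[0.262,0.687,-0.01,-0.0026,0.0025,0.005],[0.262,0.687,-0.01,-0.0026,0.0025,0.005],[0.262,0.687,-0.01,-0.0026,0.0025,0.005],[0.262,0.687,-0.01,-0.0026,0.0025,0.005],[0.262,0.687,-0.01,-0.0026,0.0025,0.005],[0.262,0.687,-0.01,-0.0026,0.0025,0.005]]}}

```text
time_s: 7.55
position: [452.2, -147.9, 139.6]
tool_rot: [0.118, -3.139, -0.0]
contact_force: [0.5, 0.1, -0.6]
width: 70.2
```

```bash
python3 go.py 451.7,-147,8,94.4
python3 - <<'E'
from h import *
p,d=imaging.snapshot("top");cv2.imwrite("pics/t3.png",p);np.save("pics/t3.npy",d)
p,d=imaging.snapshot("wrist");cv2.imwrite("pics/w3.png",p)
E
```

```text
t 7.55 p [ 452.2 -147.9  139.6] q [-0.45  0.41  2.02 -0.    0.71 -2.1 ] w 70.2 F [ 0.5  0.1 -0.6] jaw 94.3
451.7,-147,8,94.4 [0.001, 0.0022, 0.329, 0.0, -0.0001, -0.0006]
```

View pics/w3.png

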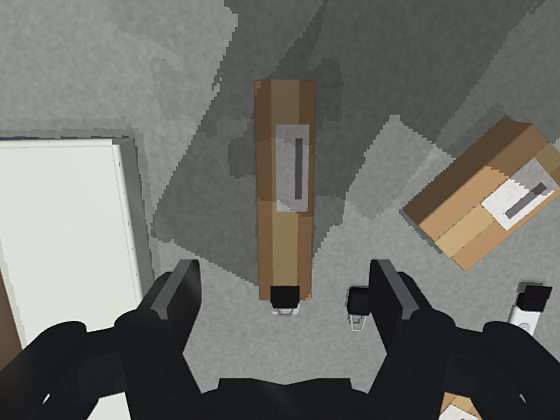

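View pics/t3.png

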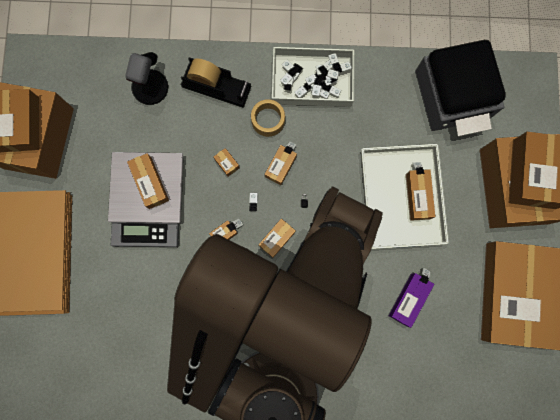

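```bash
cat > fitone.py <<'E'
from h import *
def fitbox(p,c,L,W,H,z0,uv,yaw0,win=None):
    hsv=cv2.cvtColor(p,cv2.COLOR_BGR2HSV)
    m=((hsv[...,1]>70)&(hsv[...,0]<30)&(hsv[...,2]>50)).astype(np.uint8)
    m=cv2.morphologyEx(m,cv2.MORPH_CLOSE,np.ones((3,3)))
    cn,_=cv2.findContours(m,cv2.RETR_EXTERNAL,cv2.CHAIN_APPROX_NONE)
    k=[k for k in cn if cv2.pointPolygonTest(k,(float(uv[0]),float(uv[1])),False)>=0][0]
    one=np.zeros_like(m);cv2.fillConvexPoly(one,cv2.convexHull(k),1)
    a=pix2plane(*uv,z0+H,c)
    return fit(one,L,W,H,z0,c,a[0],a[1],yaw0)
E
python3 - <<'E'
from fitone import *
c=imaging.get_calibration("top");p=cv2.imread("pics/t3.png")
r=fitbox(p,c,140,62,48,4,(421,194),np.radians(5));print(np.round(r,3),np.degrees(r[2]))
d=np.array([r[0]-575.7,r[1]+361.4]);a=np.radians(5.4);print("tray xy",d@[np.cos(a),np.sin(a)],d@[-np.sin(a),np.cos(a)])
W=world(np.load("pics/t3.npy"),c);print(np.median(W[185:200,416:425].reshape(-1,3),0))
E
```

```text
[ 5.80445e+02 -4.10647e+02  9.40000e-02  8.23100e+00] 5.3704798468736135
tray xy 0.08920092298070159 -49.47523667807028
[ 583.43981124 -403.75367206   52.58571607]
```

Call:
{"fn": "send_rows", "kwargs": {"deltas": [[0.001,0.002,0.1,0,0,0],[0.001,0.002,0.2,0,0,0],[0.001,0.002,0.28,0,0,0],[0.001,0.002,0.32,0,0,0],[0.001,0.002,0.329,0,0,0],[0.001,0.002,0.329,0,0,0],[0.001,0.002,0.329,0,0,0],[0.001,0.002,0.329,0,0,0]]}}

```text
time_s: 8.32
position: [452.1, -147.3, 9.2]
tool_rot: [-0.117, 3.138, -0.001]
contact_force: [-0.1, -0.6, 1.1]
width: 70.2
```

Call:
{"fn": "send_rows", "kwargs": {"deltas": [[0,0,0,0,0,0],[0,0,0,0,0,0],[0,0,0,0,0,0],[0,0,0,0,0,0],[0,0,0,0,0,0],[0,0,0,0,0,0],[0,0,0,0,0,0],[0,0,0,0,0,0]], "fingers": -1}}

```text
time_s: 8.98
position: [452.5, -147.5, 10.3]
tool_rot: [-0.118, 3.136, -0.003]
contact_force: [-1.6, -0.6, 11.1]
width: 39.2
```

```bash
python3 go.py 451.7,-147,100,94.4 570.9,-310.6,100,95.4
```

```text
t 8.98 p [ 452.5 -147.5   10.3] q [-0.45  0.65  2.1  -0.    0.38 -2.1 ] w 39.2 F [-1.6 -0.6 11.1] jaw 94.3
451.7,-147,100,94.4 [0.0013, 0.0011, -0.2242, -0.0006, 0.001, -0.0006]
570.9,-310.6,100,95.4 [-0.2653, -0.4291, -0.2226, -0.0006, 0.0009, -0.0062]
```

Call:
{"fn": "send_rows", "kwargs": {"deltas": [[0,0,-0.06,0,0,0],[0,0,-0.15,0,0,0],[0,0,-0.22,0,0,0],[-0.05,-0.08,-0.223,0,0,-0.003],[-0.11,-0.18,-0.223,0,0,-0.006],[-0.17,-0.27,-0.223,0,0,-0.006],[-0.22,-0.36,-0.223,0,0,-0.006],[-0.265,-0.429,-0.223,-0.0006,0.001,-0.006],[-0.265,-0.429,-0.223,-0.0006,0.001,-0.006],[-0.265,-0.429,-0.223,-0.0006,0.001,-0.006],[-0.265,-0.429,-0.223,-0.0006,0.001,-0.006],[-0.265,-0.429,-0.223,-0.0006,0.001,-0.006]]}}

```text
time_s: 9.98
position: [570.1, -309.5, 100.2]
tool_rot: [0.148, -3.137, -0.001]
contact_force: [0.0, 0.1, -2.7]
width: 39.1
```

```bash
python3 go.py 570.9,-310.6,14.5,95.4
python3 - <<'E'
from h import *
p,d=imaging.snapshot("wrist");cv2.imwrite("pics/w4.png",p)
E
```

```text
t 9.98 p [ 570.1 -309.5  100.2] q [-0.6   0.67  1.62 -0.    0.86 -2.26] w 39.1 F [ 0.   0.1 -2.7] jaw 95.4
570.9,-310.6,14.5,95.4 [-0.002, -0.003, 0.2142, 0.0003, -0.0003, -0.0]
```

View pics/w4.png

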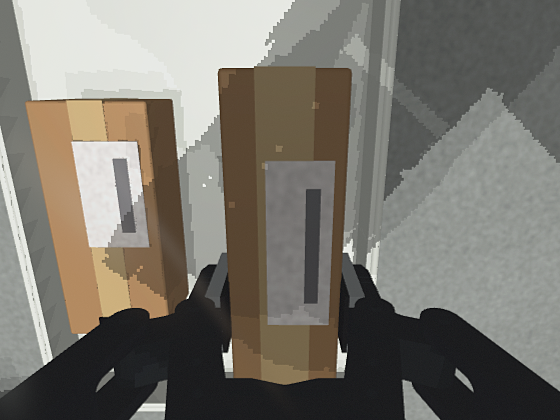

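Call:
{"fn": "send_rows", "kwargs": {"deltas": [[-0.002,-0.003,0.07,0,0,0],[-0.002,-0.003,0.13,0,0,0],[-0.002,-0.003,0.17,0,0,0],[-0.002,-0.003,0.19,0,0,0],[-0.002,-0.003,0.205,0,0,0],[-0.002,-0.003,0.215,0,0,0],[-0.002,-0.003,0.217,0,0,0],[-0.002,-0.003,0.217,0,0,0],[-0.002,-0.003,0.217,0,0,0]]}}

```text
time_s: 10.78
position: [571.5, -310.7, 14.5]
tool_rot: [-0.149, 3.138, -0.001]
contact_force: [-0.1, 0.8, 0.4]
width: 39.4
```

Call:
{"fn": "send_rows", "kwargs": {"deltas": [[0,0,0,0,0,0],[0,0,0,0,0,0],[0,0,0,0,0,0],[0,0,0,0,0,0],[0,0,0,0,0,0],[0,0,-0.03,0,0,0],[0,0,-0.1,0,0,0],[0,0,-0.2,0,0,0],[0,0,-0.28,0,0,0],[0,0,-0.33,0,0,0],[0,0,-0.33,0,0,0]], "fingers": 0.22}}

```text
time_s: 11.7
position: [572.9, -311.6, 152.4]
tool_rot: [-0.148, 3.131, -0.008]
contact_force: [0.0, 0.5, 0.3]
width: 51.8
```

```bash
python3 go.py 659,-1.1,130,64.1
```

```text
t 11.7 p [ 572.9 -311.6  152.4] q [-0.6   0.61  1.57  0.    0.95 -2.26] w 51.8 F [0.  0.5 0.3] jaw 95.4
659,-1.1,130,64.1 [-0.2873, 0.7528, 0.0538, -0.0011, 0.0025, 0.174]
```

Call:
{"fn": "send_rows", "kwargs": {"deltas": [[-0.287,0.753,0.054,-0.001,0.0025,0.174],[-0.287,0.753,0.054,-0.001,0.0025,0.174],[-0.287,0.753,0.054,-0.001,0.0025,0.174],[-0.287,0.753,0.054,-0.001,0.0025,0.174],[-0.287,0.753,0.054,-0.001,0.0025,0.174],[-0.287,0.753,0.054,-0.001,0.0025,0.174],[-0.287,0.753,0.054,-0.001,0.0025,0.174],[-0.287,0.753,0.054,-0.001,0.0025,0.174],[-0.287,0.753,0.054,-0.001,0.0025,0.174],[-0.287,0.753,0.054,-0.001,0.0025,0.174],[-0.287,0.753,0.054,-0.001,0.0025,0.174],[-0.287,0.753,0.054,-0.001,0.0025,0.174]], "fingers": 1}}

```text
time_s: 12.7
position: [658.6, -2.2, 129.9]
tool_rot: [-0.706, -3.061, 0.001]
contact_force: [-0.1, -1.0, -0.3]
width: 85.4
```

```bash
python3 go.py 659,-1.1,9,64.1
python3 - <<'E'
from fitone import *
p,d=imaging.snapshot("wrist");cv2.imwrite("pics/w5.png",p)
p,d=imaging.snapshot("top");cv2.imwrite("pics/t5.png",p)
c=imaging.get_calibration("top")
a=np.radians(5.4)
for n,a_ in dict(large=(140,62,48,4,(421,194)),long=(160,40,40,4,(385,198))).items():
    r=fitbox(p,c,*a_,np.radians(5));d=np.array([r[0]-575.7,r[1]+361.4])
    print(n,np.round(r,2),np.degrees(r[2]),"tray xy",d@[np.cos(a),np.sin(a)],d@[-np.sin(a),np.cos(a)])
E
```

```text
t 12.7 p [658.6  -2.2 129.9] q [-0.1   0.64  1.57 -0.    0.93 -1.22] w 85.4 F [-0.1 -1.  -0.3] jaw 64.0
659,-1.1,9,64.1 [0.0002, 0.003, 0.3023, -0.0002, -0.0, -0.0003]
large [ 5.8030e+02 -4.1061e+02  1.0000e-01  8.3400e+00] 5.446315270107349 tray xy -0.051832476815265593 -49.42517272465862
long [ 5.7044e+02 -3.1050e+02  9.0000e-02  7.5800e+00] 5.202140694612376 tray xy -0.44935606045085574 51.169022158961475
```

View pics/t5.png

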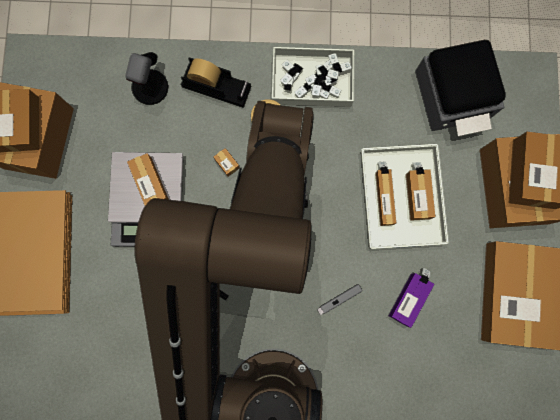

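View pics/w5.png

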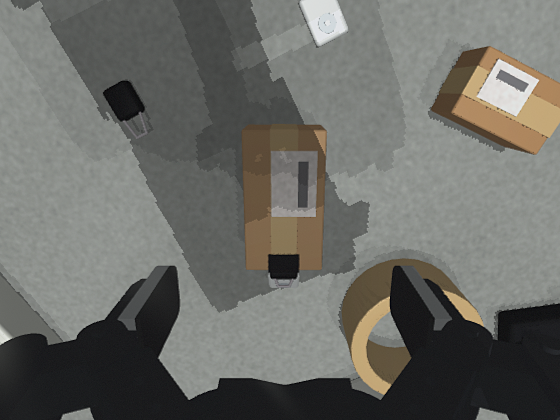

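Call:
{"fn": "send_rows", "kwargs": {"deltas": [[0,0.003,0.1,0,0,0],[0,0.003,0.2,0,0,0],[0,0.003,0.26,0,0,0],[0,0.003,0.295,0,0,0],[0,0.003,0.302,0,0,0],[0,0.003,0.302,0,0,0],[0,0.003,0.302,0,0,0],[0,0.003,0.302,0,0,0]]}}

```text
time_s: 13.47
position: [660.1, -1.6, 11.1]
tool_rot: [0.706, 3.058, -0.0]
contact_force: [-0.1, -0.6, -0.4]
width: 85.2
```

Call:
{"fn": "send_rows", "kwargs": {"deltas": [[0,0,0,0,0,0],[0,0,0,0,0,0],[0,0,0,0,0,0],[0,0,0,0,0,0],[0,0,0,0,0,0],[0,0,0,0,0,0],[0,0,0,0,0,0],[0,0,0,0,0,0]], "fingers": -1}}

```text
time_s: 14.13
position: [660.7, -1.6, 12.5]
tool_rot: [0.706, 3.056, 0.0]
contact_force: [-1.4, 0.1, 7.6]
width: 53.5
```

```bash
python3 go.py 659,-1.1,160,64.1 580.4,-410.6,160,95.4
```

```text
t 14.13 p [660.7  -1.6  12.5] q [-0.1   0.8   1.63 -0.    0.71 -1.22] w 53.5 F [-1.4  0.1  7.6] jaw 64.0
659,-1.1,160,64.1 [0.0027, -0.0003, -0.3689, 0.0004, 0.0015, -0.0006]
580.4,-410.6,160,95.4 [-0.2695, -1.0066, -0.3688, -0.0, 0.0015, -0.1744]
```

Call:
{"fn": "send_rows", "kwargs": {"deltas": [[0,0,-0.08,0,0.0015,0],[0,0,-0.18,0,0.0015,0],[-0.01,-0.04,-0.28,0,0.0015,-0.01],[-0.03,-0.12,-0.34,0,0.0015,-0.03],[-0.055,-0.21,-0.369,0,0.0015,-0.05],[-0.08,-0.3,-0.369,0,0.0015,-0.07],[-0.105,-0.39,-0.369,0,0.0015,-0.09],[-0.13,-0.48,-0.369,0,0.0015,-0.11],[-0.155,-0.57,-0.369,0,0.0015,-0.13],[-0.18,-0.66,-0.369,0,0.0015,-0.15],[-0.2,-0.75,-0.369,0,0.0015,-0.174],[-0.2,-0.75,-0.369,0,0.0015,-0.174]]}}

```text
time_s: 15.13
position: [598.7, -312.1, 160.0]
tool_rot: [-0.147, 3.138, -0.003]
contact_force: [-0.4, 0.6, -0.9]
width: 54.0
```

```bash
python3 go.py 580.4,-410.6,130,95.4
```

```text
t 15.13 p [ 598.7 -312.1  160. ] q [-0.58  0.63  1.5  -0.    1.01 -2.24] w 54.0 F [-0.4  0.6 -0.9] jaw 95.4
580.4,-410.6,130,95.4 [0.0684, -0.2408, 0.0755, -0.0005, 0.0, -0.0002]
```

Call:
{"fn": "send_rows", "kwargs": {"deltas": [[0.03,-0.1,0.02,0,0,0],[0.055,-0.19,0.05,0,0,0],[0.068,-0.241,0.075,0,0,0],[0.068,-0.241,0.075,0,0,0],[0.068,-0.241,0.075,0,0,0],[0.068,-0.241,0.075,0,0,0],[0.068,-0.241,0.075,0,0,0]]}}

```text
time_s: 15.72
position: [581.1, -409.6, 130.8]
tool_rot: [-0.148, 3.137, -0.003]
contact_force: [0.3, 0.5, -2.3]
width: 53.9
```

```bash
python3 go.py 580.4,-410.6,65.5,95.4
python3 - <<'E'
from h import *
p,d=imaging.snapshot("wrist");cv2.imwrite("pics/w6.png",p)
E
```

```text
t 15.72 p [ 581.1 -409.6  130.8] q [-0.71  0.71  1.42 -0.    1.01 -2.37] w 53.9 F [ 0.3  0.5 -2.3] jaw 95.4
580.4,-410.6,65.5,95.4 [0.002, -0.002, 0.1633, -0.0006, 0.0002, 0.0001]
```

View pics/w6.png

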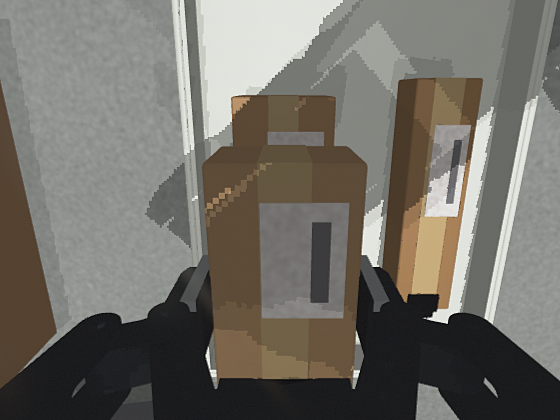

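Call:
{"fn": "send_rows", "kwargs": {"deltas": [[0.002,-0.002,0.06,0,0,0],[0.002,-0.002,0.11,0,0,0],[0.002,-0.002,0.14,0,0,0],[0.002,-0.002,0.155,0,0,0],[0.002,-0.002,0.163,0,0,0],[0.002,-0.002,0.165,0,0,0],[0.002,-0.002,0.166,0,0,0],[0.002,-0.002,0.166,0,0,0],[0.002,-0.002,0.166,0,0,0]]}}

```text
time_s: 16.52
position: [580.8, -410.7, 65.4]
tool_rot: [-0.149, 3.136, -0.005]
contact_force: [0.2, 0.3, -2.3]
width: 53.8
```

```bash
python3 go.py 580.4,-410.6,64.5,95.4
```

```text
t 16.52 p [ 580.8 -410.7   65.4] q [-0.71  0.78  1.46 -0.    0.89 -2.37] w 53.8 F [ 0.2  0.3 -2.3] jaw 95.4
580.4,-410.6,64.5,95.4 [0.0009, 0.0005, 0.0022, -0.0009, 0.0005, 0.0002]
```

Call:
{"fn": "send_rows", "kwargs": {"deltas": [[0,0,0.003,0,0,0],[0,0,0.004,0,0,0],[0,0,0.004,0,0,0]]}}

```text
time_s: 16.77
position: [580.9, -411.0, 64.6]
tool_rot: [-0.148, 3.136, -0.006]
contact_force: [-1.1, 0.4, 5.2]
width: 53.8
```

Call:
{"fn": "send_rows", "kwargs": {"deltas": [[0,0,0,0,0,0],[0,0,0,0,0,0],[0,0,0,0,0,0],[0,0,0,0,0,0],[0,0,0,0,0,0],[0,0,-0.03,0,0,0],[0,0,-0.1,0,0,0],[0,0,-0.2,0,0,0],[0,0,-0.28,0,0,0],[0,0,-0.3,0,0,0],[0,0,-0.3,0,0,0]], "fingers": 0.64}}

```text
time_s: 17.68
position: [581.4, -411.2, 188.7]
tool_rot: [-0.148, 3.131, -0.012]
contact_force: [-0.6, -0.1, -0.0]
width: 70.0
```

```bash
python3 go.py 451.5,159,140,36.9 530,-140,170,70
```

```text
t 17.68 p [ 581.4 -411.2  188.7] q [-0.71  0.65  1.37 -0.    1.11 -2.37] w 70.0 F [-0.6 -0.1 -0. ] jaw 95.4
451.5,159,140,36.9 [0.1893, 1.4508, 0.1092, -0.0013, 0.0031, 0.3251]
530,-140,170,70 [0.0642, 0.6875, 0.041, -0.002, 0.0025, 0.1413]
```

Call:
{"fn": "send_rows", "kwargs": {"deltas": [[0.064,0.688,0.04,-0.002,0.0025,0.141],[0.064,0.688,0.04,-0.002,0.0025,0.141],[0.064,0.688,0.04,-0.002,0.0025,0.141],[0.064,0.688,0.04,-0.002,0.0025,0.141],[0.064,0.688,0.04,-0.002,0.0025,0.141],[0.064,0.688,0.04,-0.002,0.0025,0.141],[0.064,0.688,0.04,-0.002,0.0025,0.141],[0.064,0.688,0.04,-0.002,0.0025,0.141],[0.064,0.688,0.04,-0.002,0.0025,0.141]]}}

```text
time_s: 18.43
position: [529.6, -138.4, 169.8]
tool_rot: [-0.54, -3.093, -0.0]
contact_force: [-0.8, -0.5, 1.2]
width: 70.0
```

```bash
python3 go.py 451.5,159,140,36.9
```

```text
t 18.43 p [ 529.6 -138.4  169.8] q [-0.38  0.46  1.82 -0.    0.87 -1.6 ] w 70.0 F [-0.8 -0.5  1.2] jaw 70.2
451.5,159,140,36.9 [0.4357, 0.6334, 0.0749, -0.0002, -0.0004, 0.1849]
```

Call:
{"fn": "send_rows", "kwargs": {"deltas": [[0.436,0.633,0.075,0,0,0.185],[0.436,0.633,0.075,0,0,0.185],[0.436,0.633,0.075,0,0,0.185],[0.436,0.633,0.075,0,0,0.185],[0.436,0.633,0.075,0,0,0.185],[0.436,0.633,0.075,0,0,0.185],[0.436,0.633,0.075,0,0,0.185],[0.436,0.633,0.075,0,0,0.185],[0.436,0.633,0.075,0,0,0.185],[0.436,0.633,0.075,0,0,0.185],[0.436,0.633,0.075,0,0,0.185]]}}

```text
time_s: 19.35
position: [451.9, 158.1, 139.7]
tool_rot: [-1.404, -2.809, 0.001]
contact_force: [-0.4, -0.0, 0.4]
width: 69.9
```

```bash
python3 go.py 451.5,159,9,36.9
python3 - <<'E'
from fitone import *
p,d=imaging.snapshot("wrist");cv2.imwrite("pics/w7.png",p)
p,d=imaging.snapshot("top");cv2.imwrite("pics/t7.png",p)
cv2.imwrite("pics/t7c.png",cv2.resize(p[120:270,340:470],None,fx=4,fy=4,interpolation=cv2.INTER_CUBIC))
c=imaging.get_calibration("top");W=world(d,c)
print(np.median(W[188:196,415:425].reshape(-1,3),0))
E
```

```text
t 19.35 p [451.9 158.1 139.7] q [ 0.2   0.42  2.01  0.    0.72 -0.45] w 69.9 F [-0.4 -0.   0.4] jaw 36.9
451.5,159,9,36.9 [0.002, 0.0009, 0.3267, -0.0004, -0.0003, -0.0002]
[ 577.96817841 -391.51707717   89.61663905]
```

View pics/w7.png

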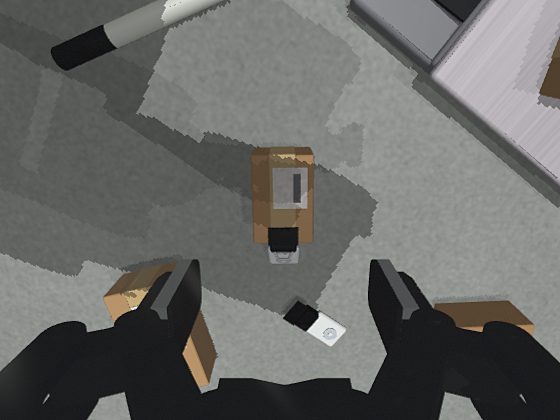

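View pics/t7c.png

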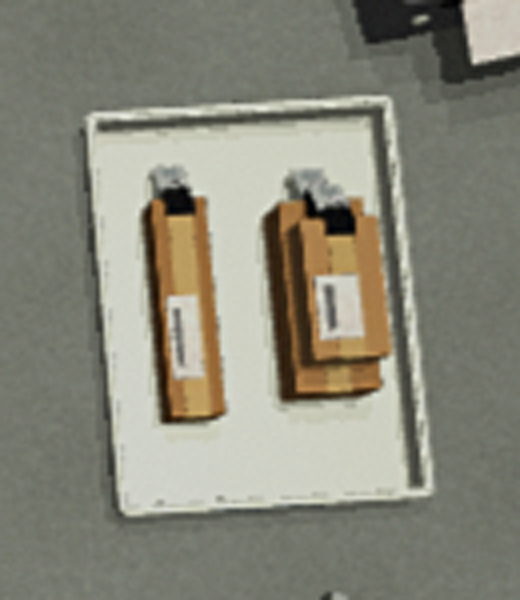

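Run:
```python
from h import *
c=imaging.get_calibration("top")
def f(pts,z):
    px=(np.array(pts,float)+.5)/4-.5+[340,120]
    W=np.array([pix2plane(u,v,z,c)[:2] for u,v in px])
    print(W.mean(0).round(1),[np.linalg.norm(W[i]-W[(i+1)%4]).round(1) for i in range(4)],np.degrees(np.arctan2(*(W[0]-W[3])[::-1])).round(1),np.degrees(np.arctan2(*(W[1]-W[2])[::-1])).round(1))
f([(300,219),(378,212),(389,350),(312,360)],90)
f([(300,217),(379,211),(389,352),(312,361)],90)
vis=cv2.resize(cv2.imread("pics/t7.png")[120:270,340:470],None,fx=4,fy=4,interpolation=cv2.INTER_CUBIC)
for (x,y,a,L,W_,H,z0),col in [((580.8,-411,5.4,100,55,38,52),(0,255,0)),((580.3,-410.6,5.4,140,62,48,4),(255,0,255))]:
    P=boxpix(x,y,np.radians(a),L,W_,H,z0,c)
    cv2.polylines(vis,[np.int32((P[4:]-[340,120]+.5)*4)],True,col,1)
cv2.imwrite("pics/v7.png",vis)
```

```text
[ 580.  -409.5] [np.float64(55.4), np.float64(98.2), np.float64(54.5), np.float64(100.2)] 4.5 3.9
[ 580.  -409.7] [np.float64(56.0), np.float64(100.3), np.float64(54.4), np.float64(102.3)] 4.4 3.4
```

View pics/v7.png

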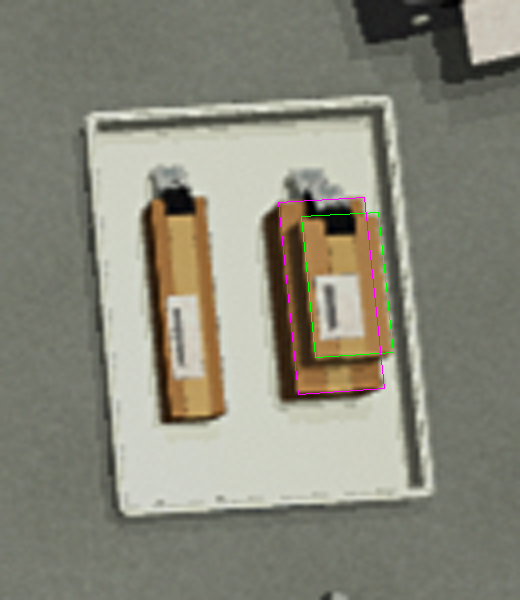

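Call:
{"fn": "send_rows", "kwargs": {"deltas": [[0.002,0.001,0.1,0,0,0],[0.002,0.001,0.2,0,0,0],[0.002,0.001,0.28,0,0,0],[0.002,0.001,0.317,0,0,0],[0.002,0.001,0.325,0,0,0],[0.002,0.001,0.325,0,0,0],[0.002,0.001,0.325,0,0,0],[0.002,0.001,0.325,0,0,0]]}}

```text
time_s: 20.12
position: [452.5, 158.3, 11.1]
tool_rot: [1.408, 2.808, 0.001]
contact_force: [-0.7, -0.3, -0.3]
width: 69.9
```

Call:
{"fn": "send_rows", "kwargs": {"deltas": [[0,0,0,0,0,0],[0,0,0,0,0,0],[0,0,0,0,0,0],[0,0,0,0,0,0],[0,0,0,0,0,0],[0,0,0,0,0,0],[0,0,0,0,0,0],[0,0,0,0,0,0]], "fingers": -1}}

```text
time_s: 20.78
position: [453.0, 158.4, 12.3]
tool_rot: [1.407, 2.806, 0.003]
contact_force: [-1.3, -0.8, 12.6]
width: 42.8
```

```bash
python3 go.py 451.5,159,200,36.9 530,-140,200,70
```

```text
t 20.78 p [453.  158.4  12.3] q [ 0.2   0.65  2.09  0.    0.39 -0.44] w 42.8 F [-1.3 -0.8 12.6] jaw 36.7
451.5,159,200,36.9 [0.0031, -0.0007, -0.4691, 0.0009, 0.0003, -0.0009]
530,-140,200,70 [-0.7134, -0.2906, -0.4693, 0.0008, 0.0006, -0.1848]
```

Call:
{"fn": "send_rows", "kwargs": {"deltas": [[0,0,-0.08,0,0,0],[0,0,-0.18,0,0,0],[0,0,-0.28,0,0,0],[-0.05,-0.02,-0.37,0,0,-0.015],[-0.13,-0.05,-0.44,0.001,0,-0.04],[-0.22,-0.09,-0.469,0.001,0,-0.065],[-0.31,-0.127,-0.469,0.001,0,-0.09],[-0.4,-0.163,-0.469,0.001,0,-0.115],[-0.49,-0.2,-0.469,0.001,0,-0.14],[-0.58,-0.236,-0.469,0.001,0,-0.165],[-0.67,-0.273,-0.469,0.001,0,-0.185],[-0.713,-0.29,-0.469,0.001,0,-0.185]]}}

```text
time_s: 21.78
position: [530.7, -143.5, 200.4]
tool_rot: [0.541, 3.092, -0.003]
contact_force: [-1.1, 0.4, -0.6]
width: 42.7
```

```bash
python3 go.py 581.3,-409,180,95
```

```text
t 21.78 p [ 530.7 -143.5  200.4] q [-0.38  0.42  1.78 -0.    0.94 -1.61] w 42.7 F [-1.1  0.4 -0.6] jaw 70.2
581.3,-409,180,95 [-0.344, -0.5814, 0.053, -0.0007, 0.0009, -0.138]
```

Call:
{"fn": "send_rows", "kwargs": {"deltas": [[-0.05,-0.085,0.01,0,0.001,-0.02],[-0.1,-0.17,0.02,0,0.001,-0.04],[-0.15,-0.255,0.03,0,0.001,-0.06],[-0.2,-0.34,0.04,0,0.001,-0.08],[-0.25,-0.425,0.05,0,0.001,-0.1],[-0.3,-0.51,0.053,0,0.001,-0.12],[-0.344,-0.581,0.053,0,0.001,-0.138],[-0.344,-0.581,0.053,0,0.001,-0.138],[-0.344,-0.581,0.053,0,0.001,-0.138],[-0.344,-0.581,0.053,0,0.001,-0.138],[-0.344,-0.581,0.053,0,0.001,-0.138]]}}

```text
time_s: 22.7
position: [581.3, -407.6, 180.4]
tool_rot: [0.138, -3.138, 0.003]
contact_force: [0.0, -0.5, -0.4]
width: 43.0
```

```bash
python3 go.py 581.3,-409,103.5,95;  python3 - <<'E'
from h import *
p,d=imaging.snapshot("wrist");cv2.imwrite("pics/w8.png",p)
E
```

```text
t 22.7 p [ 581.3 -407.6  180.4] q [-0.7   0.66  1.38 -0.    1.1  -2.36] w 43.0 F [ 0.  -0.5 -0.4] jaw 95.0
581.3,-409,103.5,95 [0.0001, -0.0031, 0.1921, -0.0006, -0.0003, 0.0001]
```

View pics/w8.png

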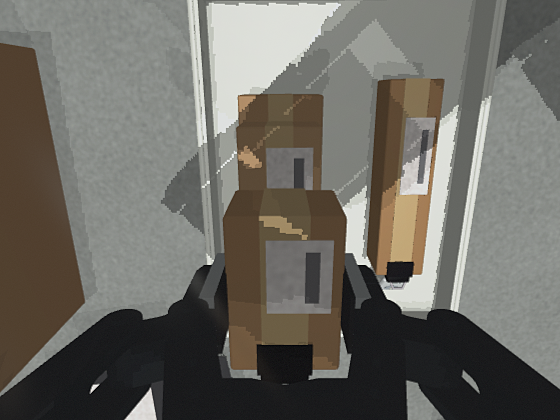

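Call:
{"fn": "send_rows", "kwargs": {"deltas": [[0,-0.003,0.06,0,0,0],[0,-0.003,0.12,0,0,0],[0,-0.003,0.16,0,0,0],[0,-0.003,0.178,0,0,0],[0,-0.003,0.188,0,0,0],[0,-0.003,0.193,0,0,0],[0,-0.003,0.195,0,0,0],[0,-0.003,0.195,0,0,0],[0,-0.003,0.195,0,0,0]]}}

```text
time_s: 23.5
position: [581.8, -409.1, 103.5]
tool_rot: [-0.138, 3.138, -0.005]
contact_force: [-0.3, -0.2, -0.4]
width: 43.1
```

```bash
python3 go.py 581.3,-409,102.3,95
```

```text
t 23.5 p [ 581.8 -409.1  103.5] q [-0.7   0.74  1.44 -0.    0.96 -2.36] w 43.1 F [-0.3 -0.2 -0.4] jaw 95.0
581.3,-409,102.3,95 [0.0012, 0.0005, 0.003, -0.001, 0.0001, 0.0003]
```

Call:
{"fn": "send_rows", "kwargs": {"deltas": [[0,0,0.003,0,0,0],[0,0,0.004,0,0,0],[0,0,0.004,0,0,0]]}}

```text
time_s: 23.75
position: [582.0, -409.3, 102.6]
tool_rot: [-0.138, 3.137, -0.006]
contact_force: [0.2, 0.2, 3.9]
width: 42.7
```

Call:
{"fn": "send_rows", "kwargs": {"deltas": [[0,0,0,0,0,0],[0,0,0,0,0,0],[0,0,0,0,0,0],[0,0,0,0,0,0],[0,0,0,0,0,0],[0,0,-0.03,0,0,0],[0,0,-0.1,0,0,0],[0,0,-0.2,0,0,0],[0,0,-0.25,0,0,0],[0,0,-0.25,0,0,0]], "fingers": 0.5}}

```text
time_s: 24.58
position: [583.2, -410.0, 209.2]
tool_rot: [-0.138, 3.131, -0.015]
contact_force: [0.8, 0.1, 0.6]
width: 64.2
```

```bash
python3 go.py 530,-100,200,90
```

```text
t 24.58 p [ 583.2 -410.   209.2] q [-0.7   0.63  1.35 -0.    1.14 -2.36] w 64.2 F [0.8 0.1 0.6] jaw 95.1
530,-100,200,90 [0.0644, 0.7839, 0.0148, -0.0031, 0.0024, 0.0281]
```

Call:
{"fn": "send_rows", "kwargs": {"deltas": [[0.064,0.784,0.015,-0.003,0.002,0.028],[0.064,0.784,0.015,-0.003,0.002,0.028],[0.064,0.784,0.015,-0.003,0.002,0.028],[0.064,0.784,0.015,-0.003,0.002,0.028],[0.064,0.784,0.015,-0.003,0.002,0.028],[0.064,0.784,0.015,-0.003,0.002,0.028],[0.064,0.784,0.015,-0.003,0.002,0.028],[0.064,0.784,0.015,-0.003,0.002,0.028],[0.064,0.784,0.015,-0.003,0.002,0.028],[0.064,0.784,0.015,-0.003,0.002,0.028],[0.064,0.784,0.015,-0.003,0.002,0.028],[0.064,0.784,0.015,-0.003,0.002,0.028]]}}

```text
time_s: 25.58
position: [530.4, -100.9, 199.9]
tool_rot: [0.001, 3.14, -0.001]
contact_force: [0.3, -0.4, 0.7]
width: 64.2
```

```bash
python3 go.py
python3 - <<'E'
from h import *
p,d=imaging.snapshot("top");cv2.imwrite("pics/t9.png",p)
c=imaging.get_calibration("top");W=world(d,c)
vis=cv2.resize(p[120:270,340:470],None,fx=4,fy=4,interpolation=cv2.INTER_CUBIC)
cv2.imwrite("pics/t9c.png",vis)
for (x,y,a,L,W_,H,z0),col in [((580,-410,5,66,44,36,90),(0,255,255)),((580,-409.7,5.,100,55,38,52),(0,255,0)),((580.3,-410.6,5.4,140,62,48,4),(255,0,255))]:
    P=boxpix(x,y,np.radians(a),L,W_,H,z0,c)
    cv2.polylines(vis,[np.int32((P[4:]-[340,120]+.5)*4)],True,col,1)
cv2.imwrite("pics/v9.png",vis)
u,v=proj([580,-410,126],c).astype(int);print(u,v,np.median(W[v-4:v+5,u-3:u+4].reshape(-1,3),0))
p,d=imaging.snapshot("scene");cv2.imwrite("pics/s9.png",p)
E
```

```text
t 25.58 p [ 530.4 -100.9  199.9] q [-0.31  0.41  1.81  0.    0.93 -1.88] w 64.2 F [ 0.3 -0.4  0.7] jaw 90.0
429 188 [ 580.77825096 -407.52419203  126.77553561]
```

View pics/v9.png

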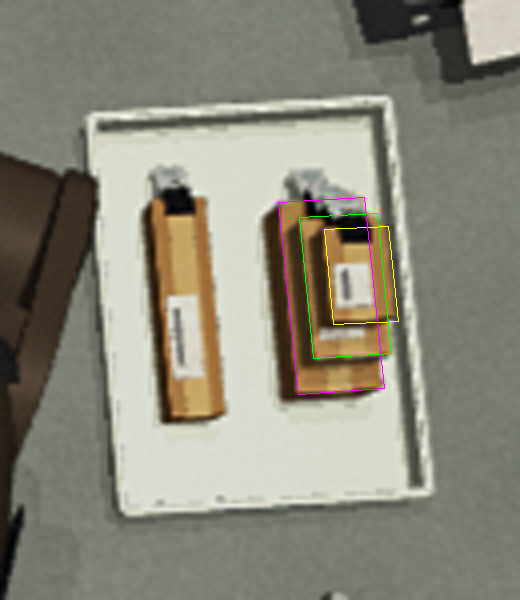

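View pics/s9.png

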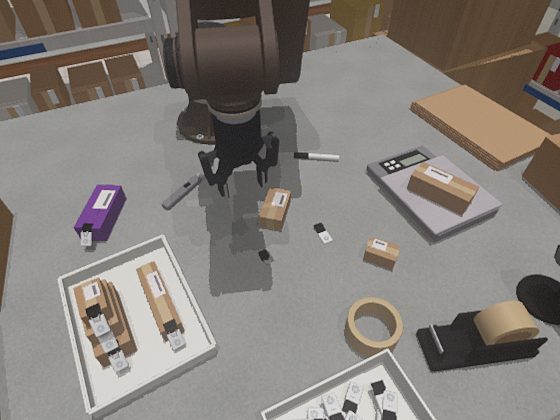

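View pics/t9.png

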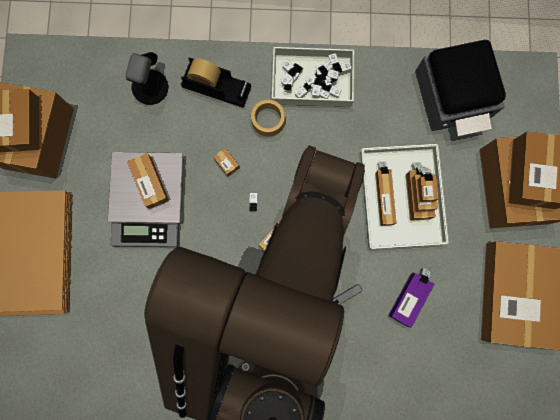

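The pile matches the predicted outlines within about 2 mm, its top is at 126.8 mm (126 expected), and the untagged cartons have not moved. I'm handing the job in.

Run:
```python
from rig import env
print(env.finish_job())
print(env.read_state()["time_s"])
```

```text
the job is handed in; nothing more can be done
None
the job is handed in; nothing more can be done
```

The order is made up in the white tray and handed in, at about 25.7 s on the robot's clock. `finish_job` gives no verdict, so what follows is from my own checks.

- **On the tray floor:** the large and the long slim carton lie flat and lengthways, 49 mm and 51 mm either side of the tray's centre line. Their yaw matches the tray's (5.4°) to about 0.2°.
- **The pile:** the medium carton sits on the large one and the small one on the medium, each centred within about 2 mm. The measured medium yaw was about 4°. The top of the pile read 126.8 mm, against 126 mm expected.
- **Left alone:** comparing the before and after camera views by eye, the three untagged cartons and the purple look-alike have not moved. The top view partly hid the plain medium carton at the end, but the scene view showed it in place.
- **The robot:** it ended clear of everything. The highest tool force shown at the end of any move was about 13 N.

No check failed. The only disagreement was 1–3 mm between commanded and measured tool positions, which I corrected before each release.

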